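# Lock the mic-arm receiver and proof-pull its stud

### The arm

A 7-joint arm with a two-finger parallel gripper is mounted at the origin on a cart in front of the work surface, level with it; the furniture and walls round the work are solid. World frame = base frame: x ahead of the robot, y to its left, z up, the work surface at z = 0. Lengths are in m, angles in rad, forces in N, time in s.
With the tool pointing down it reaches from about 0.4 to 0.85 m from the base axis. Payload 4.5 kg.
Tool frame: the origin (TCP) lies midway between the tips of the shut fingers; the grasp point (between the pads) lies 19 mm behind it; z points along the fingers, y is the direction in which the jaws open and shut (so a half turn about z gives the same grasp; the last joint's range is limited). The gripper opens to 88 mm and grips with 3 to 60 N. Pads are 18 mm wide; open, the fingers measure 123 mm over their backs; the gripper's body (75 mm by 187 mm) begins 45 mm behind the grasp point.
Start: joints at [-1.178, 0.689, -0.195, 1.565, 0.157, 0.902, -0.215], TCP at [0.219, 0.585, 0.239] pointing down, gripper open.
Joint ranges: [-3.01, 3.01], [-0.46, 2.08], [-1.47, 1.51], [0.13, 2.56], [-1, 4.14], [0.04, 2.09], [-2.66, 2.66]. Speed limits (rad/s): [2.57, 2.57, 3.14, 3.14, 3.14, 3.14, 3.14].

### API

Orientations are given as a unit quaternion [x, y, z, w].
In Python, from plant import r gives the robot as it stands. The module is installed in compiled form; this text tells all that it offers.
- The arm moves only by the tool carry_out, never from a script. Its argument "commands" is a list of rows, each a list of 6 numbers: the shift along the tool's x, y, z in m, then the turn, a rotation vector about the tool's x, y, z in degrees. In form: [[dx, dy, dz, wx, wy, wz], ...]. A call has 1 to 12 rows; each row is the pose to reach, as a shift and turn from the pose commanded when the call began, along the tool's axes at that moment; what a row does not reach only later rows make up. A row lasts 1/10 s, in which the tool goes at most 50 mm and 8.59 degrees, less where a joint would pass 70% of its speed; a pose out of reach is approached as far as the arm can. A call with a gripper value outside its range is refused whole. "fingers" is the closure in counts, from 0 (fully open) to 255 (shut), set as the call begins (left out, the last holds). The fingers move at their own pace and stop on an object; "grip_force" is the grip in N (left out, the last holds). Time passes only in rows, so rows that repeat a pose let the fingers close. It gives the time, the measured TCP pose, the force and the opening at its end, in the units of the state.
- r.get_state(): the state, without advancing time (a new reading comes with each control period).
- r.snapshot(name): name is "scene" or "top"; returns a dict with "img" (480x640x3 uint8, blue, green, red), "intrinsics" (3x3 intrinsics, pixels), "extrinsics" (4x4, takes a point from camera to world coordinates). Camera axes: x right, y down, z forward; pixel columns grow to the right and rows downward; lengths in m; the calibration is good to about 2 mm. A picture is of the moment at which its call begins. There is no depth.
- r.finish_job(): hands the job in, once; it reports no verdict.
Trained networks look in a picture, given as the dict that the camera call returned (one of the last four; its "shot" number tells which), for a name from the list of things; names that differ only in an ending like _2 or _b are one class to them, and where a whole thing is asked for, a point or a joint stands for the part that bears it (a point fixed in the world has none). Each returns a list of dicts, best first, with "p" (0 to 1); they miss things now and then, are a little off and sometimes report something else, mostly with a low value. They report only what shows in the picture. A call takes as long as a camera call.
- r.spot_in(picture, label): "xyz" ([x, y, z] in m, in world coordinates, good to about 4 mm: the middle of the surface that is visible of it).
- r.spot_point(picture, label): "xyz" ([x, y, z] in m, in world coordinates, good to about 4 mm: a listed point, or the origin of a listed thing).
The state is a dict: "clock": time; "q": joint angles; "qd": joint speeds; "joint_torque": joint torques, N m; "tool_pos": TCP position; "eef_rot": TCP orientation; "contact_force": force on the tool from outside, world axes, zero at the start; "moment": the same for the moment, N m; "opening": opening from 0.0 (shut) to 1.0 (fully open).
Only numpy, scipy, OpenCV 4.12 (cv2) and the standard library are available. Lean on these libraries where they do the work, as an engineer would, in place of code of your own. Each camera call takes 0.05 s, during which the arm holds its last target.

### The job

Lock the quick-release receiver: lift the orange collar on its lever, swing the lever over the gate from the side near you to the far side as far as it goes, and let the collar drop back down. Then prove that the stud holds: pull the yellow tab of its pull gauge straight out along its slant until green shows on the rod but no red, keep it there for at least one second, then ease the tab fully back in without letting it snap, and let go. Never let the stud come out of the receiver, do not force the lever through the gate with the collar down, and leave the small things lying around where they are.

Things in the scene. Friction and masses are not known exactly. Their poses are not given: they have to be found in the camera images.
- mount: Receiver fixed to the desk: dark steel base plate 145 (x) x 260 (y) x 10 mm. Origin on the desk under the plate, whose middle lies at (-5, 5); +z up, -x its front, towards the robot, +y left. Right: grey slanted deck with stud, gauge and a ledge above it. Left (y = +100): lock lever.
- deck_face (a point): Centre of the slanted deck face at (0, -80, 70) mm of the mount. The face looks up and to the right: its normal, the pull axis, leans 35 deg from vertical to the mount's -y, (0, -0.574, 0.819) in the mount's frame. Stud, barrel and tab stand in line on that axis.
- ledge_edge (a point): Middle of the lower right edge of a plywood ledge over the gauge: at (0, -110, 225) mm of the mount. Ledge 115 (x) x 90 (y, from this edge to the left) x 12 mm, a black metronome (32 mm high) on it, two posts under its left side. It blocks an upright gripper at the tab: come in from the right, tilted about 35 deg, along the pull axis.
- lever_pivot (a point): Point of the lever's pivot axis (parallel to the mount's y) in the lever's plane: at (0, 100, 52) mm of the mount. Two grey round cheeks (radius 42, 24 mm wide together) stand around it; straight above it yellow gate teeth, tops 57 mm from the axis.
- collar_grip (a point): Centre of the orange lift collar (moves with it): ring round the lever, 32 mm diameter, 24 mm high, 85 mm from the pivot when down. A black cap (18 mm diameter) tops 35 mm above this centre: straddle it. Grip with fingers closing along the mount's y. A steel skirt, 18 mm diameter, hangs 25 mm below the collar and catches the gate teeth. Site z: along the lever, outward.
- lever (a joint): Lock lever angle, rad: 0 = open, leaning 0.45 rad (26 deg) from upright towards the mount's front (-x, the robot); grows as it swings to the back (+x) to its stop at 0.90, leaning 0.45 rad back = locked. Stays where it is left (about 1.2 N at the collar moves it). With the collar down the gate stops it at about 0.17 and holds it above about 0.73 on the other side.
- collar (a joint): How far the collar is lifted along the lever, m: 0 = down, stop at 0.015. It must be lifted more than 0.009 to pass the gate teeth (0.011 to 0.014 is good). A spring brings it down: 1.5 N at 0, 3.6 N at 0.014.
- tab_grip (a point): Centre of the yellow pull tab of the gauge (moves with it): a flat block 14 mm thick (mount's x) x 28 mm wide x 36 mm long along the pull axis, 62 mm out from the deck's face when in. Grip its 14 mm thickness, fingers closing along the mount's x. The point's z axis is the pull axis (outward). The round black and silver barrel below (25 mm diameter) ends 26 mm below this centre.
- gauge (a joint): How far the tab is pulled out of the barrel, m: 0 = fully in, stop at 0.028. Spring: 3 N at 0 rising 0.6 N per mm (10 N at 0.012, 15 N at 0.020). The white rod shows green from 0.012 on and red from 0.020 on, at the barrel's rim. Let go while out, it snaps back.
- stud (a joint): How far the stud (aluminium disc 52 mm across under the gauge barrel) has come out of the deck, m: 0 = fully in. With the lever locked it has about 1.5 mm of play, then holds; unlocked it slides out at about 2 N.
- capo_mid (a point): Bystander: grey metal capo, 42 x 90 x 14 mm, lying loose in front of the mount. Leave alone.
- gold_adapter_mid (a point): Bystander: gold-coloured jack adapter, 13 x 51 x 13 mm, lying loose in front of the mount. Leave alone.
- harmonica_mid (a point): Bystander: silver harmonica, 26 x 100 x 19 mm, loose to the left of the mount. Leave alone.
- tuner_clip_mid (a point): Bystander: small black clip-on tuner, 24 x 45 x 10 mm, lying loose on the base plate between gauge and lever. Leave alone.

How it is judged:
By the outcome, as a careful person would: the job done as asked, in the order asked, and still so for the second after the job is handed in, with the robot touching nothing.
It also fails if it takes over 58 s, if anything falls off the work surface, if the arm or the gripper's body presses on something with over 40 N, if the wrist force passes 120 N, or if a joint passes its speed limit or range.

## Working session

There is one attempt and no reset: what is moved stays moved. The work goes in short steps, Python scripts to look and compute and a tool call to move; the robot and the scene stay as the last step left them, time stands still between calls to the robot, and variables do not carry over. Pictures are saved under pics/ and viewed, and the job is handed in when it is done.

Besides the shell and the picture viewer there is one more tool, called after ">>>" as name(argument=value, ...) on one line, values as JSON. carry_out: Moves the arm, as the interface text tells. Its arguments: {"type":"object","properties":{"commands":{"type":"array","items":{"type":"array","items":{"type":"number"}}},"fingers":{"type":"number"},"grip_force":{"type":"number"}},"required":["commands"]}

```bash
mkdir -p pics; ls
cat > h.py <<'E'
import numpy as np, cv2
from plant import r
from scipy.spatial.transform import Rotation as R
def save(p,name): cv2.imwrite('pics/'+name+'.png',p['img'])
def proj(p,X):
    T=np.linalg.inv(p['extrinsics']);K=np.array(p['intrinsics'])
    c=T[:3,:3]@np.array(X)+T[:3,3];u=K@c;return u[:2]/u[2]
E
python3 - <<'E'
from h import *
s=r.get_state();print({k:np.round(v,3).tolist() for k,v in s.items()})
for n in ['scene','top']:
    p=r.snapshot(n);save(p,n+'0')
    print(n,np.round(p['extrinsics'],3).tolist(),np.round(p['intrinsics'],1).tolist())
    for l in ['mount','deck_face','ledge_edge','lever_pivot','collar_grip','tab_grip','capo_mid','gold_adapter_mid','harmonica_mid','tuner_clip_mid']:
        o=r.spot_point(p,l)
        for d in o[:2]: print(l,np.round(d['xyz'],4),round(d['p'],2),np.round(proj(p,d['xyz']),0))
E
```

```text
pics
{'clock': 0.0, 'q': [-1.178, 0.69, -0.195, 1.566, 0.157, 0.902, -0.215], 'qd': [0.001, -0.0, -0.0, 0.001, -0.0, 0.001, 0.0], 'joint_torque': [-0.0, -52.755, -1.267, -15.343, -0.053, 0.006, 0.0], 'tool_pos': [0.219, 0.585, 0.238], 'eef_rot': [0.178, 0.984, -0.001, -0.0], 'contact_force': [-0.375, 0.528, 0.532], 'moment': [0.046, 0.046, -0.011], 'opening': 0.994}
scene [[0.844, -0.326, 0.426, 0.156], [-0.537, -0.506, 0.675, -0.563], [-0.004, -0.798, -0.602, 0.709], [0.0, 0.0, 0.0, 1.0]] [[492.6, 0.0, 326.7], [0.0, 492.6, 236.0], [0.0, 0.0, 1.0]]
mount [ 0.5639 -0.094  -0.002 ] 0.87 [378. 342.]
deck_face [ 0.5637 -0.1714  0.0721] 0.82 [408. 342.]
ledge_edge [ 0.5682 -0.1981  0.2256] 0.68 [433. 282.]
lever_pivot [0.5668 0.0079 0.0489] 0.62 [349. 289.]
collar_grip [0.5352 0.0075 0.131 ] 0.87 [336. 263.]
tab_grip [ 0.5674 -0.2091  0.1263] 0.67 [429. 334.]
capo_mid [ 0.4395 -0.1581  0.0077] 0.8 [342. 394.]
gold_adapter_mid [ 0.4544 -0.0439  0.004 ] 0.69 [314. 347.]
harmonica_mid [0.5763 0.1029 0.0047] 0.94 [327. 277.]
tuner_clip_mid [ 0.524  -0.0679  0.0188] 0.62 [353. 334.]
top [[0.005, -0.997, 0.08, 0.437], [-1.0, -0.007, -0.027, 0.074], [0.027, -0.08, -0.996, 1.194], [0.0, 0.0, 0.0, 1.0]] [[518.1, 0.0, 313.7], [0.0, 518.1, 244.4], [0.0, 0.0, 1.0]]
mount [ 0.5648 -0.0933 -0.0043] 0.97 [372. 231.]
deck_face [ 0.5698 -0.1695  0.0746] 0.78 [411. 225.]
ledge_edge [ 0.5664 -0.2018  0.2221] 0.61 [445. 218.]
lever_pivot [0.57   0.0038 0.05  ] 0.74 [331. 226.]
collar_grip [0.5369 0.0049 0.1331] 0.54 [333. 237.]
tab_grip [0.5682 0.0086 0.0525] 0.63 [329. 226.]
capo_mid [ 0.4442 -0.1551  0.0058] 0.55 [399. 283.]
gold_adapter_mid [0.575  0.0974 0.007 ] 0.68 [290. 225.]
gold_adapter_mid [ 0.4449 -0.0445  0.0061] 0.53 [351. 282.]
harmonica_mid [0.5735 0.1    0.0065] 0.74 [289. 226.]
harmonica_mid [ 0.4471 -0.1535  0.0046] 0.23 [398. 282.]
tuner_clip_mid [ 0.5209 -0.0629  0.0156] 0.57 [360. 249.]
```

View pics/scene0.png

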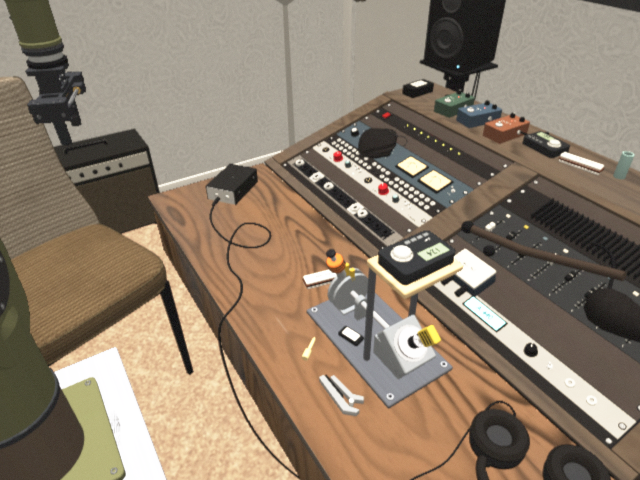

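View pics/top0.png

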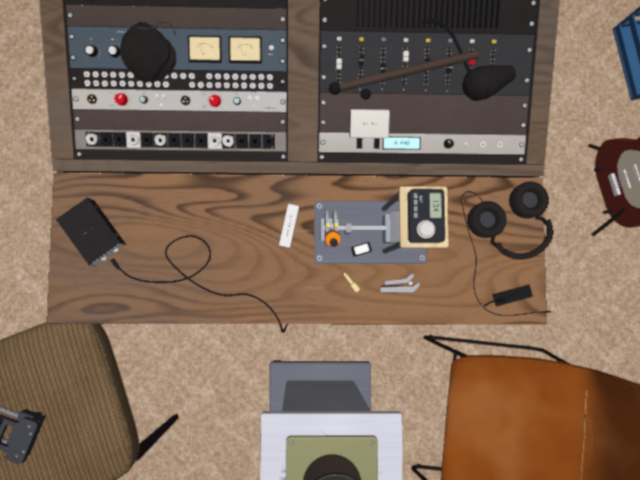

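The two views agree: mount near (0.566, -0.093) with almost no yaw, and the lever (orange collar at scene 336,263) leaning toward the robot. I'll fit the pose and check it with an overlay.

```bash
cat >> h.py <<'E'
def M2W(m,x,y,yaw):
    m=np.atleast_2d(m).astype(float)/1000;c,s=np.cos(yaw),np.sin(yaw)
    return np.c_[x+c*m[:,0]-s*m[:,1], y+s*m[:,0]+c*m[:,1], m[:,2]]
def lines():
    L=[]
    pl=[(-77.5,-125),(67.5,-125),(67.5,135),(-77.5,135)]
    for i in range(4): L.append(((*pl[i],10),(*pl[(i+1)%4],10)))
    le=[(-57.5,-110),(57.5,-110),(57.5,-20),(-57.5,-20)]
    for i in range(4): L.append(((*le[i],225),(*le[(i+1)%4],225)))
    L.append(((0,100,52),(-np.sin(.45)*120,100,52+np.cos(.45)*120)))
    d=np.array([0,-.574,.819]);o=np.array([0,-80,70]);L.append((tuple(o),tuple(o+80*d)))
    return L
def overlay(p,pose,name,box,f):
    x0,y0,x1,y1=box
    im=cv2.resize(p['img'][y0:y1,x0:x1],None,fx=f,fy=f,interpolation=cv2.INTER_CUBIC)
    raw=im.copy()
    for a,b in lines():
        A,B=M2W([a,b],*pose); A=(proj(p,A)-[x0,y0])*f;B=(proj(p,B)-[x0,y0])*f
        cv2.line(im,tuple(int(v) for v in A),tuple(int(v) for v in B),(0,255,0),1)
    cv2.imwrite('pics/'+name+'.png',np.hstack([raw,im]))
E
python3 - <<'E'
from h import *
from scipy.optimize import least_squares
P={'mount':(0,0,0),'deck_face':(0,-80,70),'ledge_edge':(0,-110,225),'lever_pivot':(0,100,52),'collar_grip':(-np.sin(.45)*85,100,52+np.cos(.45)*85),'tab_grip':(0,-80-.574*62,70+.819*62)}
obs=[]
for n in ['scene','top']:
    for k in range(3):
        p=r.snapshot(n)
        for l in P:
            for d in r.spot_point(p,l)[:1]:
                if d['p']>.4: obs.append((P[l],d['xyz']))
    if n=='scene': ps=p
p=p
A=np.array([o[0] for o in obs]);B=np.array([o[1] for o in obs])
f=lambda v:(M2W(A,*v)-B).ravel()
s=least_squares(f,[.566,-.093,0],loss='soft_l1',f_scale=.004)
print(s.x,np.round(f(s.x).reshape(-1,3)*1000,1))
overlay(ps,s.x,'ov_s',(290,220,470,420),2.2)
overlay(p,s.x,'ov_t',(300,170,460,280),2.5)
E
```

```text
[ 0.56705112 -0.09124614 -0.00954899] [[ 4.100e+00  3.000e+00  3.900e+00]
 [ 1.200e+00 -3.100e+00 -2.200e+00]
 [-1.200e+00  1.000e-01 -1.500e+00]
 [-4.000e-01  2.159e+02 -7.300e+01]
 [-1.200e+00 -5.000e-01 -4.200e+00]
 [ 2.600e+00 -7.000e-01  3.800e+00]
 [-4.000e-01 -8.000e-01 -2.300e+00]
 [-1.900e+00 -2.100e+00 -8.000e-01]
 [ 5.000e-01  1.100e+00  1.600e+00]
 [-3.400e+00  1.000e-01 -2.000e+00]
 [ 3.000e-01 -4.000e-01 -3.500e+00]
 [ 3.700e+00  6.000e-01  4.000e+00]
 [ 5.200e+00  3.000e-01  2.400e+00]
 [-2.600e+00 -9.000e-01  2.100e+00]
 [ 2.400e+00 -3.400e+00  1.100e+00]
 [-5.900e+00  1.200e+00 -5.100e+00]
 [ 7.000e-01  1.000e-01 -7.000e-01]
 [ 3.500e+00  1.500e+00  2.100e+00]
 [-2.500e+00 -2.200e+00 -2.500e+00]
 [-2.800e+00 -9.000e-01 -1.400e+00]
 [ 2.500e+00  1.400e+00  4.000e-01]
 [-3.400e+00  3.400e+00 -4.800e+00]
 [ 3.400e+00  2.100e+00  5.500e+00]
 [-5.000e+00 -1.200e+00 -4.800e+00]
 [-1.200e+00  8.000e-01  7.000e-01]
 [ 3.000e-01  2.900e+00  5.000e-01]
 [-1.700e+00  1.200e+00 -4.100e+00]
 [ 4.660e+01 -2.800e+01 -1.570e+01]
 [-2.800e+00 -3.400e+00 -3.200e+00]
 [ 7.000e-01 -1.400e+00 -1.400e+00]
 [ 0.000e+00  3.500e+00  1.700e+00]
 [-3.780e+01  3.400e+00  7.690e+01]
 [ 4.430e+01 -1.484e+02  1.027e+02]]
```

View pics/ov_s.png

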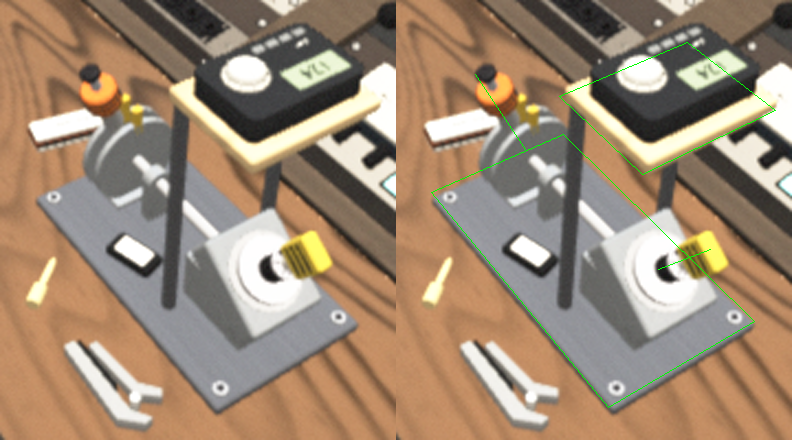

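View pics/ov_t.png

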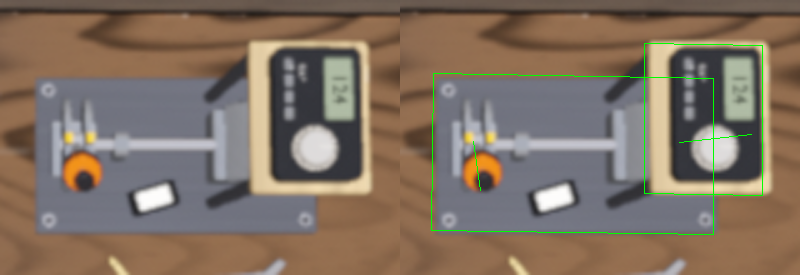

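Run:
```python
from h import *
from scipy.optimize import least_squares
ps=r.snapshot('scene');pt=r.snapshot('top')
def un(box,f,pts): return [((u+.5)/f-.5+box[0],(v+.5)/f-.5+box[1]) for u,v in pts]
S=un((290,220),2.2,[(38,200),(218,413),(357,325),(255,169),(171,104),(382,112)])
SM=[(-77.5,135,10),(-77.5,-125,10),(67.5,-125,10),(-57.5,-110,225),(-57.5,-20,225),(57.5,-110,225)]
T=un((300,170),2.5,[(36,78),(36,233),(316,234),(248,41),(371,41),(371,194),(248,193)])
TM=[(67.5,135,10),(-77.5,135,10),(-77.5,-125,10),(57.5,-20,237),(57.5,-110,237),(-57.5,-110,237),(-57.5,-20,237)]
def res(v,sel):
    out=[]
    if 's' in sel:
        W=M2W(SM,*v); out+=[proj(ps,w)-o for w,o in zip(W,S)]
    if 't' in sel:
        W=M2W(TM,*v); out+=[proj(pt,w)-o for w,o in zip(W,T)]
    return np.array(out).ravel()
for sel in ['s','t','st']:
    s=least_squares(lambda v:res(v,sel),[.566,-.093,0],x_scale=[.01,.01,.01]);print(sel,s.x,np.round(s.fun.reshape(-1,2),1).tolist())
overlay(ps,s.x,'ov_s2',(290,220,470,420),2.2)
overlay(pt,s.x,'ov_t2',(300,170,460,280),2.5)
print(np.round(M2W([(-np.sin(.45)*85,100,52+np.cos(.45)*85)],*s.x),4))
for p in (ps,pt):
  for l in ('collar_grip','tab_grip'): print([(np.round(d['xyz'],4).tolist(),round(d['p'],2)) for d in r.spot_point(p,l)[:2]])
```

```text
s [ 0.56649918 -0.09411963  0.01125085] [[-1.1, -1.2], [0.4, -1.0], [2.4, -1.1], [-0.8, 3.9], [-1.5, -1.7], [0.8, -0.2]]
t [ 0.56664776 -0.09262727  0.00285625] [[-0.5, -0.7], [-0.6, 0.0], [0.4, 0.0], [0.5, -0.0], [-1.1, 0.3], [-0.0, 0.0], [1.2, 0.2]]
st [ 0.56677859 -0.09343482  0.00737776] [[-1.0, -1.6], [-0.1, -1.3], [2.1, -1.2], [-1.3, 3.5], [-1.7, -2.1], [0.5, -0.3], [-0.2, -0.5], [-0.1, 0.3], [0.9, -0.3], [0.8, -0.1], [-0.9, -0.0], [0.6, -0.3], [1.7, 0.1]]
[[0.5291 0.0063 0.1285]]
[([0.5338, 0.0081, 0.1342], 0.82)]
[([0.5675, -0.2073, 0.1229], 0.92)]
[([0.5354, 0.0058, 0.1318], 0.54)]
[]
```

View pics/ov_s2.png

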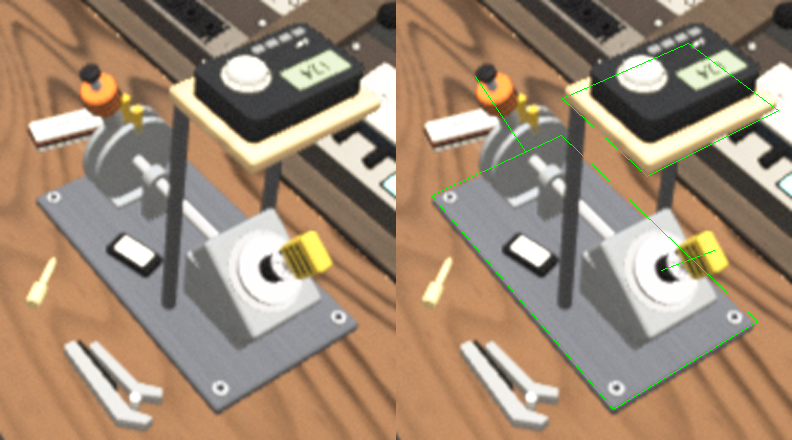

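View pics/ov_t2.png

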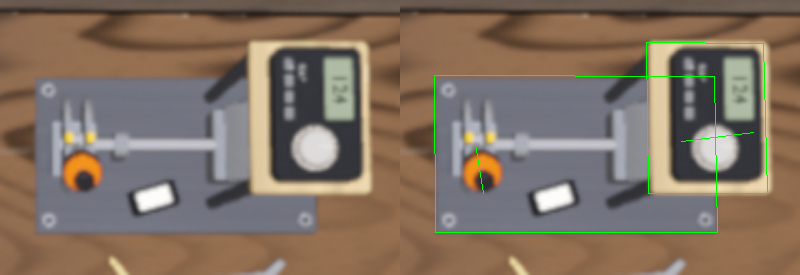

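The mount pose agrees to about 2 mm: (0.5667, -0.093), yaw about 0.005. The collar sits slightly up the swing from the open stop, lever at about 0.08 rad. Next I work out the approach.

```bash
cat >> h.py <<'E'
POSE=(.5667,-.0930,.005)
def mdir(v):
    c,s=np.cos(POSE[2]),np.sin(POSE[2]);return np.array([c*v[0]-s*v[1],s*v[0]+c*v[1],v[2]])
def lever_pose(q,rad,off=0):
    """tool pose with grasp point at radius rad(+off) on the lever at joint angle q"""
    th=.45-q;u=mdir([-np.sin(th),0,np.cos(th)]);piv=M2W([(0,100,52)],*POSE)[0]
    z=-u;y=mdir([0,1,0]);x=np.cross(y,z)
    g=piv+u*(rad+off)
    return g+z*.019, np.c_[x,y,z]
def tab_pose(s,sign=1):
    """grasp point s m out from tab centre(in)"""
    a=mdir([0,-np.sin(np.radians(35)),np.cos(np.radians(35))]);c=M2W([(0,-80,70)],*POSE)[0]+a*.062
    z=-a;y=sign*mdir([1,0,0]);x=np.cross(y,z)
    return c+a*s+z*.019,np.c_[x,y,z]
def rel(p,Rm,s=None):
    s=s or r.get_state();R0=R.from_quat(s['eef_rot'])
    d=R0.inv().apply(p-np.array(s['tool_pos']));w=(R0.inv()*R.from_matrix(Rm)).as_rotvec(degrees=True)
    return np.round(d*1000,1),np.round(w,2)
def st():
    s=r.get_state();R0=R.from_quat(s['eef_rot'])
    print('t',round(s['clock'],2),'pos',np.round(s['tool_pos'],4),'F',np.round(s['contact_force'],2),'Ftool',np.round(R0.inv().apply(s['contact_force']),2),'M',np.round(s['moment'],2),'open',round(s['opening'],3),'q',np.round(s['q'],2));return s
E
python3 - <<'E'
from h import *
st()
for off in (.25,.1,0): print(lever_pose(.084,.085,off)[0],rel(*lever_pose(.084,.085,off)))
p=r.snapshot('top')
for q in (0,.04,.084,.12):
    th=.45-q;piv=M2W([(0,100,52)],*POSE)[0];u=mdir([-np.sin(th),0,np.cos(th)])
    print(q,(proj(p,piv+u*.12)-[300,170]+.5)*2.5-.5,(proj(p,piv+u*.085)-[300,170]+.5)*2.5-.5)
E
```

```text
t 3.5 pos [0.2194 0.5852 0.2387] F [-1.88  0.68 -0.28] Ftool [ 2.   -0.03  0.28] M [-0.01  0.07 -0.  ] open 0.996 q [-1.18  0.69 -0.19  1.57  0.16  0.9  -0.22]
[0.45311031 0.0064333  0.34707016] (array([-422. , -459.9, -108.4]), array([ -3.81, -20.74, -20.61]))
[0.50679213 0.00670171 0.20700521] (array([-472.2, -440.8,   31.7]), array([ -3.81, -20.74, -20.61]))
[0.54258    0.00688065 0.11362858] (array([-505.6, -428.1,  125.1]), array([ -3.81, -20.74, -20.61]))
0 [ 83.87909375 193.69177865] [ 81.34668114 178.14775598]
0.04 [ 84.02464836 188.06815039] [ 81.44382876 174.27068817]
0.084 [ 84.1683546  181.77274778] [ 81.53968116 169.93690659]
0.12 [ 84.27284454 176.54733118] [ 81.60934712 166.34412511]
```

>>> carry_out(commands=[[-0.01, -0.01, 0, 0, -0.5, -0.5], [-0.035, -0.032, 0.002, -0.3, -1.5, -1.5], [-0.07, -0.065, 0.004, -0.6, -3, -3], [-0.105, -0.1, 0.007, -0.9, -5, -5], [-0.14, -0.13, 0.01, -1.2, -6.5, -6.5], [-0.175, -0.165, 0.012, -1.5, -8, -8], [-0.21, -0.196, 0.014, -1.8, -10, -10], [-0.245, -0.228, 0.016, -2.1, -11.5, -11.5], [-0.28, -0.26, 0.018, -2.4, -13, -13], [-0.315, -0.294, 0.02, -2.7, -14.5, -14.5], [-0.35, -0.326, 0.023, -3, -16, -16], [-0.38, -0.355, 0.025, -3.2, -17.5, -17.5]], fingers=0, grip_force=30)

```text
clock: 4.75
tool_pos: [0.4515, 0.1174, 0.2141]
eef_rot: [0.025, 0.988, 0.0, 0.155]
contact_force: [2.3, -0.2, -0.5]
opening: 0.998
```

Run:
```python
from h import *
s=st()
for off in (.1,0): print(rel(*lever_pose(.084,.085,off),s))
p=r.snapshot('scene');save(p,'s1')
```

```text
t 4.75 pos [0.4515 0.1174 0.2141] F [ 2.26 -0.21 -0.5 ] Ftool [-2.01 -0.1   1.17] M [ 0.08  0.19 -0.01] open 0.998 q [-0.57  0.48  0.17  2.34  0.84  0.07  0.27]
(array([ -55.9, -107.9,   24.4]), array([-0.57, -3.14, -3.11]))
(array([ -61.3, -106.8,  124.3]), array([-0.57, -3.14, -3.11]))
```

View pics/s1.png

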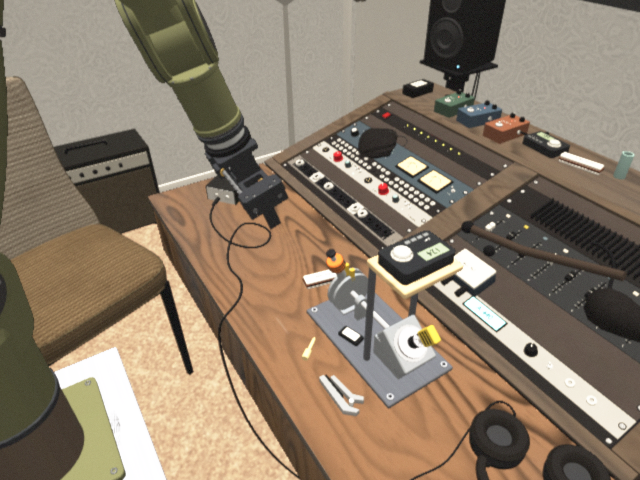

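The gripper is over the left of the desk (tips at about 270,215) on its way in, with nothing touched. Wrist joint 6 is close to its limit, so I'll watch it.

>>> carry_out(commands=[[-0.015, -0.028, 0.006, -0.1, -0.8, -0.8], [-0.03, -0.06, 0.012, -0.3, -1.7, -1.7], [-0.046, -0.09, 0.02, -0.5, -2.6, -2.6], [-0.056, -0.108, 0.0245, -0.57, -3.14, -3.1], [-0.056, -0.108, 0.0245, -0.57, -3.14, -3.1], [-0.056, -0.108, 0.0245, -0.57, -3.14, -3.1]])

```text
clock: 5.4
tool_pos: [0.5074, 0.0025, 0.2067]
eef_rot: [0.003, 0.983, -0.002, 0.182]
contact_force: [0.4, -0.2, -0.3]
opening: 0.993
```

Run:
```python
from h import *
s=st()
for off in (.1,0): print(rel(*lever_pose(.084,.085,off),s))
p=r.snapshot('scene');save(p,'s2');print(r.spot_point(p,'collar_grip'))
```

```text
t 5.4 pos [0.5074 0.0025 0.2067] F [ 0.38 -0.22 -0.32] Ftool [-0.24 -0.22  0.44] M [-0.    0.38  0.03] open 0.993 q [-0.03  0.51 -0.14  2.3   1.79  0.13 -0.34]
(array([ 0.5,  4.2, -0.5]), array([-0.36,  0.02, -0.53]))
(array([ 0.5,  4.8, 99.5]), array([-0.36,  0.02, -0.53]))
[{'xyz': [0.5375, 0.0066, 0.1323], 'p': 0.75}]
```

View pics/s2.png

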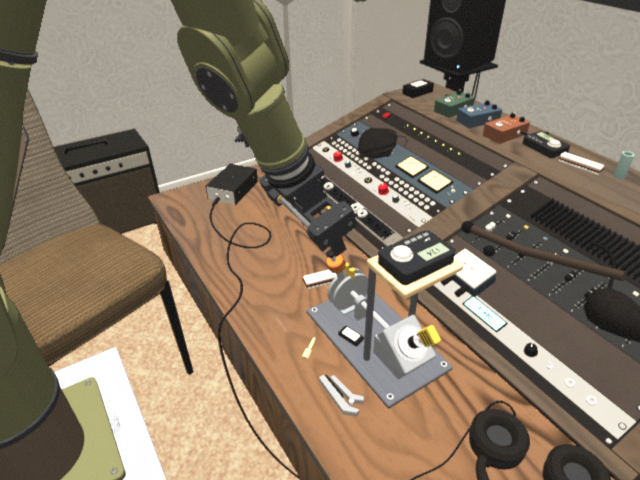

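The gripper hangs in line above the collar (330,235). Going down while straddling the cap.

>>> carry_out(commands=[[0, 0.002, 0.005, 0, 0, 0], [0, 0.004, 0.02, -0.3, 0, -0.5], [0, 0.004, 0.04, -0.3, 0, -0.5], [0, 0.0045, 0.06, -0.3, 0, -0.5], [0, 0.0045, 0.075, -0.3, 0, -0.5], [0, 0.0045, 0.08, -0.3, 0, -0.5], [0, 0.0045, 0.08, -0.3, 0, -0.5]])

```text
clock: 6.2
tool_pos: [0.5341, 0.0147, 0.1313]
eef_rot: [-0.008, 0.984, 0.002, 0.18]
contact_force: [-0.1, 0.3, 0.9]
opening: 1.001
```

Run:
```python
from h import *
s=st()
for off in (0,): print(rel(*lever_pose(.084,.085,off),s))
p=r.snapshot('scene');cv2.imwrite('pics/s3.png',cv2.resize(p['img'][180:340,250:450],None,fx=3,fy=3))
p=r.snapshot('top');cv2.imwrite('pics/t3.png',cv2.resize(p['img'][170:290,270:430],None,fx=4,fy=4))
```

```text
t 6.2 pos [0.5341 0.0147 0.1313] F [-0.11  0.35  0.93] Ftool [-0.23  0.35 -0.9 ] M [0.05 0.33 0.01] open 1.001 q [ 0.14  0.73 -0.45  2.27  2.05  0.38 -0.58]
(array([-1.6, -8. , 19.5]), array([ 0.34, -0.19,  0.6 ]))
```

View pics/s3.png

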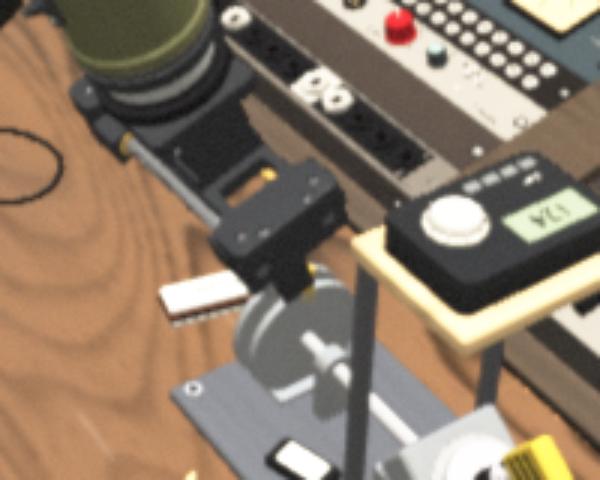

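View pics/t3.png

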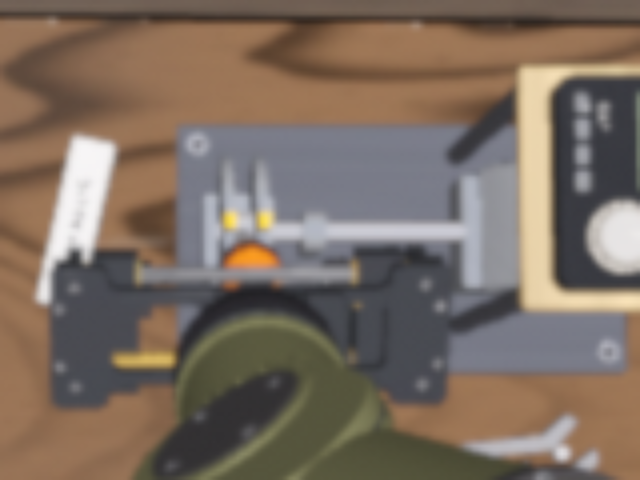

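>>> carry_out(commands=[[0, 0, 0, 0, 0, 0], [0, 0, 0, 0, 0, 0]])

```text
clock: 6.5
tool_pos: [0.5345, 0.0134, 0.1325]
eef_rot: [-0.007, 0.983, 0.002, 0.182]
contact_force: [-0.9, -0.2, 0.7]
opening: 1.002
```

Run:
```python
from h import *
s=st();print(np.round(s['qd'],3))
for off in (0,): print(rel(*lever_pose(.084,.085,off),s))
```

```text
t 6.5 pos [0.5345 0.0134 0.1325] F [-0.89 -0.2   0.74] Ftool [ 0.57 -0.19 -1.01] M [0.03 0.34 0.01] open 1.002 q [ 0.15  0.73 -0.45  2.27  2.06  0.39 -0.58]
[ 0.007  0.003 -0.002 -0.004  0.003  0.001 -0.001]
(array([-0.7, -6.6, 20.4]), array([ 0.27, -0.05,  0.52]))
```

>>> carry_out(commands=[[0, -0.002, 0.003, 0, 0, 0], [0, -0.0045, 0.008, 0.15, 0, 0.3], [-0.0005, -0.0065, 0.014, 0.3, 0, 0.5], [-0.0005, -0.0065, 0.019, 0.3, 0, 0.5], [-0.0005, -0.0065, 0.02, 0.3, 0, 0.5], [-0.0005, -0.0065, 0.02, 0.3, 0, 0.5], [-0.0005, -0.0065, 0.02, 0.3, 0, 0.5], [-0.0005, -0.0065, 0.02, 0.3, 0, 0.5]])

```text
clock: 7.3
tool_pos: [0.5421, 0.0069, 0.1134]
eef_rot: [-0.002, 0.983, 0.0, 0.181]
contact_force: [0.3, -0.0, -0.1]
opening: 1.0
```

Run:
```python
from h import *
s=st();print(np.round(s['qd'],3))
for off in (0,): print(rel(*lever_pose(.084,.085,off),s))
p=r.snapshot('scene');cv2.imwrite('pics/s4.png',cv2.resize(p['img'][200:320,270:430],None,fx=4,fy=4))
p=r.snapshot('top');cv2.imwrite('pics/t4.png',cv2.resize(p['img'][170:290,270:430],None,fx=4,fy=4))
```

```text
t 7.3 pos [0.5421 0.0069 0.1134] F [ 0.25 -0.   -0.07] Ftool [-0.21 -0.01  0.15] M [0.   0.33 0.07] open 1.0 q [ 0.17  0.78 -0.47  2.26  2.1   0.42 -0.61]
[ 0.001 -0.002  0.    -0.002  0.     0.    -0.001]
(array([-0.5, -0.1, -0.1]), array([-0.01, -0.1 ,  0.  ]))
```

View pics/s4.png

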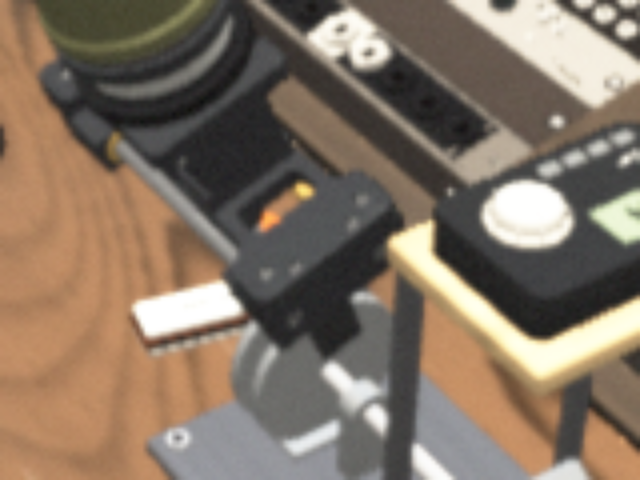

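View pics/t4.png

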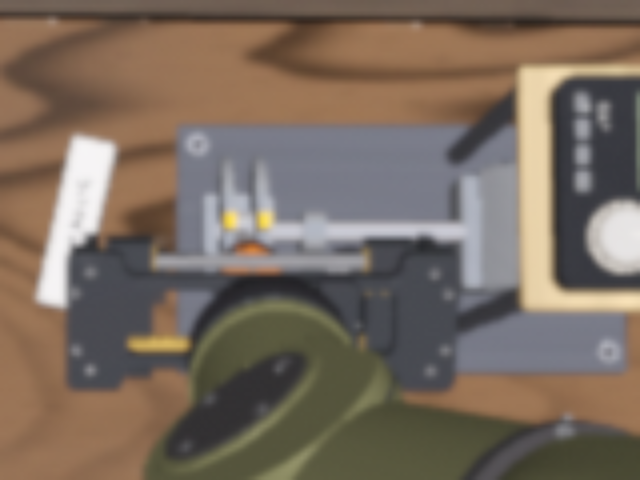

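Aligned to about 0.5 mm, with the fingers on either side of the collar. Closing.

>>> carry_out(commands=[[0, 0, 0, 0, 0, 0], [0, 0, 0, 0, 0, 0], [0, 0, 0, 0, 0, 0], [0, 0, 0, 0, 0, 0], [0, 0, 0, 0, 0, 0], [0, 0, 0, 0, 0, 0], [0, 0, 0, 0, 0, 0], [0, 0, 0, 0, 0, 0]], fingers=255, grip_force=25)

```text
clock: 8.2
tool_pos: [0.5421, 0.007, 0.1132]
eef_rot: [-0.002, 0.983, 0.0, 0.181]
contact_force: [-0.8, 0.1, 1.1]
opening: 0.351
```

Run:
```python
from h import *
s=st()
```

```text
t 8.2 pos [0.5421 0.007  0.1132] F [-0.84  0.06  1.12] Ftool [ 0.39  0.07 -1.34] M [0.09 0.37 0.05] open 0.351 q [ 0.17  0.78 -0.47  2.26  2.1   0.42 -0.61]
```

Gripped at about 31 mm opening, which matches the collar. Lifting along the lever.

>>> carry_out(commands=[[0, 0, -0.002, 0, 0, 0], [0, 0, -0.005, 0, 0, 0], [0, 0, -0.008, 0, 0, 0], [0, 0, -0.011, 0, 0, 0], [0, 0, -0.012, 0, 0, 0], [0, 0, -0.012, 0, 0, 0], [0, 0, -0.012, 0, 0, 0]])

```text
clock: 8.9
tool_pos: [0.5378, 0.0069, 0.1244]
eef_rot: [-0.002, 0.983, 0.0, 0.181]
contact_force: [1.3, 2.0, -3.8]
opening: 0.343
```

Run:
```python
from h import *
s=st()
print(rel(*lever_pose(.084,.097),s))
p=r.snapshot('scene');cv2.imwrite('pics/s5.png',cv2.resize(p['img'][200:320,270:430],None,fx=4,fy=4))
```

```text
t 8.9 pos [0.5378 0.0069 0.1244] F [ 1.3   2.04 -3.84] Ftool [0.14 2.03 4.06] M [0.17 0.36 0.04] open 0.343 q [ 0.16  0.75 -0.46  2.27  2.07  0.4  -0.59]
(array([-0.6, -0.1, -0.2]), array([-0.  , -0.11, -0.  ]))
```

View pics/s5.png

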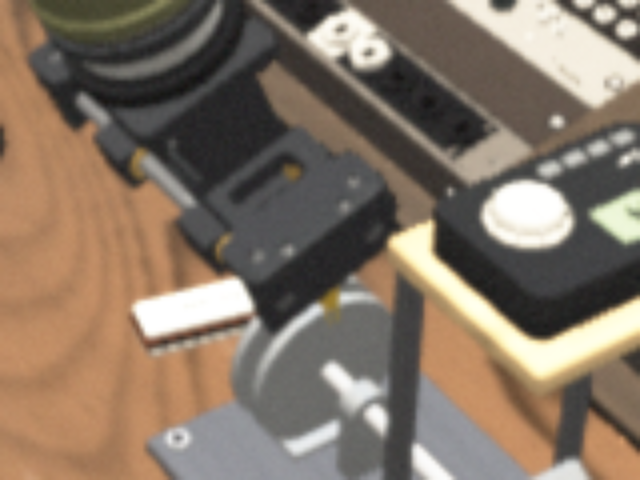

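The collar is up 12 mm and the pull of about 4 N along the tool agrees with the spring. Swinging the first part around the pivot (TCP radius 78 mm).

>>> carry_out(commands=[[-0.0014, 0, 0, 0, 1, 0], [-0.0034, 0, 0.0001, 0, 2.5, 0], [-0.0054, 0, 0.0002, 0, 4, 0], [-0.0082, 0, 0.0004, 0, 6, 0], [-0.0109, 0, 0.0008, 0, 8, 0], [-0.0135, 0, 0.0012, 0, 10, 0], [-0.0162, 0, 0.0017, 0, 12, 0], [-0.0189, 0, 0.0023, 0, 14, 0], [-0.0215, 0, 0.003, 0, 16, 0], [-0.0241, 0, 0.0038, 0, 18, 0], [-0.0241, 0, 0.0038, 0, 18, 0], [-0.0241, 0, 0.0038, 0, 18, 0]])

```text
clock: 10.15
tool_pos: [0.5616, 0.0069, 0.1291]
eef_rot: [-0.002, 1.0, 0.0, 0.025]
contact_force: [1.9, 1.5, -3.7]
opening: 0.345
```

Run:
```python
from h import *
s=st()
print(rel(*lever_pose(.084+np.radians(18),.097),s))
p=r.snapshot('scene');cv2.imwrite('pics/s6.png',cv2.resize(p['img'][200:320,270:430],None,fx=4,fy=4))
```

```text
t 10.15 pos [0.5616 0.0069 0.1291] F [ 1.87  1.46 -3.66] Ftool [-1.69  1.45  3.75] M [ 0.04 -0.22  0.12] open 0.345 q [ 0.25  0.81 -0.6   1.89  0.78  0.63  0.74]
(array([-0.6,  0.1, -0.7]), array([-0.  , -0.08, -0.  ]))
```

View pics/s6.png

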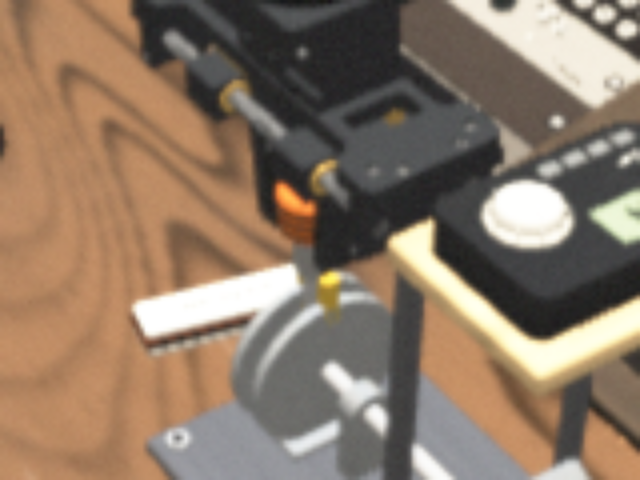

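The lever is nearly upright, with the orange collar in the fingers above the yellow teeth (crop 290,215), and forces are calm. Continuing.

>>> carry_out(commands=[[-0.0014, 0, -0.0002, 0, 1, 0], [-0.0034, 0, -0.0004, 0, 2.5, 0], [-0.0054, 0, -0.0005, 0, 4, 0], [-0.0082, 0, -0.0003, 0, 6, 0], [-0.0109, 0, 0.0001, 0, 8, 0], [-0.0135, 0, 0.0005, 0, 10, 0], [-0.0162, 0, 0.001, 0, 12, 0], [-0.0189, 0, 0.0016, 0, 14, 0], [-0.0215, 0, 0.0023, 0, 16, 0], [-0.0241, 0, 0.0031, 0, 18, 0], [-0.0241, 0, 0.0031, 0, 18, 0], [-0.0241, 0, 0.0031, 0, 18, 0]])

```text
clock: 11.4
tool_pos: [0.5856, 0.0071, 0.1272]
eef_rot: [-0.003, 0.991, -0.001, -0.131]
contact_force: [-0.1, 2.4, -3.9]
opening: 0.351
```

Run:
```python
from h import *
s=st()
print(rel(*lever_pose(.084+np.radians(36),.097),s))
print(rel(*lever_pose(.91,.097),s))
```

```text
t 11.4 pos [0.5856 0.0071 0.1272] F [-0.06  2.39 -3.87] Ftool [-0.96  2.39  3.75] M [ 0.15 -0.51  0.02] open 0.351 q [ 0.26  0.98 -0.68  1.5   0.54  1.15  1.01]
(array([-0.8, -0. , -0.3]), array([-0.07, -0.06,  0.01]))
(array([-16.1,  -0. ,   1.2]), array([-7.000e-02,  1.126e+01,  1.000e-02]))
```

>>> carry_out(commands=[[-0.0014, 0, -0.0001, 0, 1, 0], [-0.0034, 0, -0.0001, 0, 2.5, 0], [-0.0054, 0, 0.0, 0, 4, 0], [-0.0075, 0, 0.0002, 0, 5.5, 0], [-0.0095, 0, 0.0004, 0, 7, 0], [-0.0115, 0, 0.0006, 0, 8.5, 0], [-0.0135, 0, 0.001, 0, 10, 0], [-0.0149, 0, 0.0013, 0, 11, 0], [-0.0162, 0, 0.0016, 0, 12, 0], [-0.017, 0, 0.0017, 0, 12.5, 0], [-0.017, 0, 0.0017, 0, 12.5, 0], [-0.017, 0, 0.0017, 0, 12.5, 0]])

```text
clock: 12.6
tool_pos: [0.5993, 0.0072, 0.1219]
eef_rot: [-0.003, 0.97, -0.001, -0.242]
contact_force: [-7.1, 2.0, -0.9]
opening: 0.349
```

Run:
```python
from h import *
s=st()
print(rel(*lever_pose(.90,.097),s))
p=r.snapshot('scene');cv2.imwrite('pics/s7.png',cv2.resize(p['img'][200:320,270:430],None,fx=4,fy=4))
```

```text
t 12.6 pos [0.5993 0.0072 0.1219] F [-7.11  1.99 -0.91] Ftool [5.84 2.04 4.13] M [ 0.08  0.81 -0.1 ] open 0.349 q [ 0.2   1.11 -0.67  1.2   0.46  1.48  1.12]
(array([-0.6, -0.1, -0.7]), array([-0.08, -2.24,  0.06]))
```

View pics/s7.png

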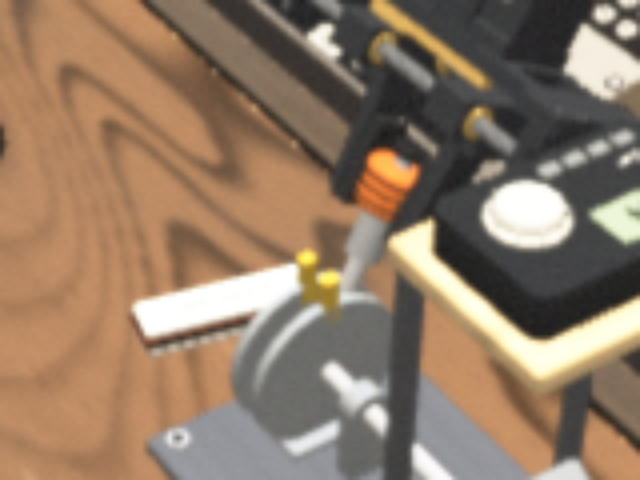

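At the stop: 6 N of resistance at the 0.90 pose, and the lever leans back past the teeth with the collar still up. Lowering the collar, then opening.

>>> carry_out(commands=[[0, 0, 0.002, 0, 0, 0], [0, 0, 0.004, 0, -0.5, 0], [0, 0, 0.006, 0, -1, 0], [0, 0, 0.008, 0, -1, 0], [0, 0, 0.01, 0, -1, 0], [0, 0, 0.0115, 0, -1, 0], [0, 0, 0.0115, 0, -1, 0], [0, 0, 0.0115, 0, -1, 0]])

```text
clock: 13.45
tool_pos: [0.5947, 0.0072, 0.1121]
eef_rot: [-0.003, 0.973, -0.001, -0.233]
contact_force: [-5.7, 2.2, 0.5]
opening: 0.348
```

Run:
```python
from h import *
s=st()
print(rel(*lever_pose(.90,.085),s))
```

```text
t 13.45 pos [0.5947 0.0072 0.1121] F [-5.73  2.2   0.52] Ftool [5.34 2.24 2.12] M [0.1  0.57 0.01] open 0.348 q [ 0.21  1.11 -0.67  1.25  0.47  1.43  1.11]
(array([-0.5, -0.1,  0.5]), array([-0.05, -1.12,  0.04]))
```

>>> carry_out(commands=[[0, 0, 0, 0, 0, 0], [0, 0, 0, 0, 0, 0], [0, 0, 0, 0, 0, 0], [0, 0, 0, 0, 0, 0], [0, 0, -0.003, 0, 0, 0], [0, 0, -0.012, 0, 0, 0], [0, 0, -0.03, 0, 0, 0], [0, 0, -0.05, 0, 0, 0], [0, 0, -0.075, 0, 0, 0], [0, 0, -0.1, 0, 0, 0], [0, 0, -0.115, 0, 0, 0], [0, 0, -0.12, 0, 0, 0]], fingers=0)

```text
clock: 14.65
tool_pos: [0.6518, 0.008, 0.2208]
eef_rot: [-0.002, 0.974, -0.0, -0.228]
contact_force: [-0.5, 0.6, -0.0]
opening: 1.003
```

Run:
```python
from h import *
s=st()
p=r.snapshot('scene');cv2.imwrite('pics/s8.png',cv2.resize(p['img'][180:420,250:490],None,fx=2.5,fy=2.5))
piv=M2W([(0,100,52)],*POSE)[0]
for d in r.spot_point(p,'collar_grip')[:1]:
    v=np.array(d['xyz'])-piv; print(d, 'rad',np.hypot(v[0],v[2]),'q',.45+np.arctan2(v[0],v[2]))
for sg in (1,-1): print(sg,tab_pose(.1,sg)[0],rel(*tab_pose(.1,sg),s),tab_pose(.1,sg)[1].round(2).tolist())
```

```text
t 14.65 pos [0.6518 0.008  0.2208] F [-0.47  0.61 -0.03] Ftool [0.41 0.61 0.24] M [ 0.03 -0.37 -0.  ] open 1.003 q [ 0.16  1.07 -0.67  0.94  0.43  1.73  1.2 ]
{'xyz': [0.6016, 0.0053, 0.13], 'p': 0.79} rad 0.08565722300250106 q 0.8760477608993829
1 [ 0.5675101  -0.25501941  0.18713874] (array([  61.6, -262.7,   67.9]), array([-45.93,   6.71,  77.42])) [[-0.0, 1.0, -0.0], [0.82, 0.0, 0.57], [0.57, 0.0, -0.82]]
-1 [ 0.5675101  -0.25501941  0.18713874] (array([  61.6, -262.7,   67.9]), array([ -6.98, -47.75, -93.4 ])) [[0.0, -1.0, -0.0], [-0.82, -0.0, 0.57], [-0.57, -0.0, -0.82]]
```

View pics/s8.png

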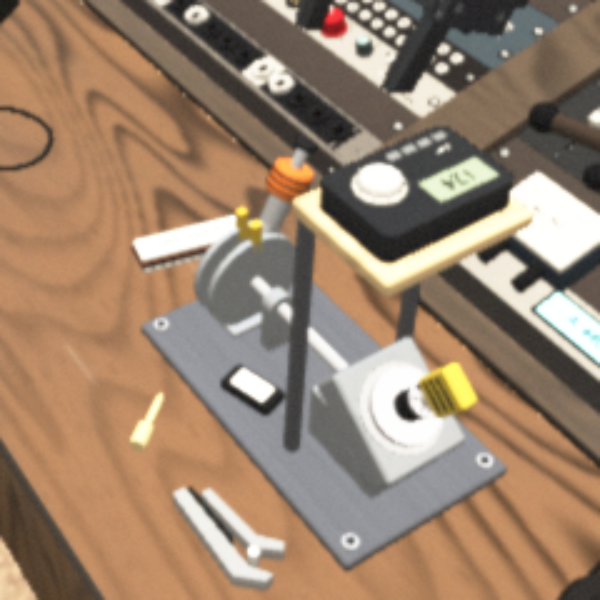

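The collar is back down (fitted radius 85.7 mm) and the lever is at the back stop; tuner, capo, adapter and harmonica have not moved. Now over the ledge to the right side.

Run:
```python
from h import *
s=st()
Rd=np.array([[-1,0,0],[0,1,0],[0,0,-1.]])
Ra=Rd@R.from_rotvec([0,0,-45],degrees=True).as_matrix()
print(rel(np.array([.60,-.06,.42]),Ra,s))
sA=dict(tool_pos=[.60,-.06,.42],eef_rot=R.from_matrix(Ra).as_quat())
print(tab_pose(.25,-1)[0],rel(*tab_pose(.25,-1),sA))
```

```text
t 14.75 pos [0.6508 0.0077 0.2192] F [-0.02  0.75 -0.03] Ftool [0.   0.75 0.03] M [ 0.09 -0.42 -0.01] open 0.997 q [ 0.16  1.07 -0.67  0.94  0.43  1.73  1.2 ]
(array([ 135.5,  -67.4, -156.7]), array([ 10.36, -25.17, -43.91]))
[ 0.56794028 -0.3410548   0.31001155] (array([ 221.4, -176.1,  110. ]), array([-13.82, -33.14, -43.84]))
```

>>> carry_out(commands=[[0.005, -0.002, -0.006, 0, -1, -1], [0.02, -0.008, -0.022, 1, -3, -5], [0.035, -0.016, -0.04, 2, -6, -10], [0.05, -0.024, -0.058, 3, -9, -15], [0.065, -0.032, -0.076, 4.5, -12, -20], [0.08, -0.04, -0.094, 6, -14.5, -25], [0.095, -0.048, -0.112, 7, -17.5, -30], [0.11, -0.055, -0.128, 8.5, -20.5, -35], [0.125, -0.062, -0.145, 9.5, -23, -40], [0.135, -0.067, -0.157, 10.3, -25.2, -44], [0.135, -0.067, -0.157, 10.3, -25.2, -44], [0.135, -0.067, -0.157, 10.3, -25.2, -44]])

```text
clock: 15.95
tool_pos: [0.5997, -0.0603, 0.419]
eef_rot: [-0.382, 0.924, 0.001, -0.001]
contact_force: [-0.3, -0.5, -0.5]
opening: 1.002
```

Run:
```python
from h import *
s=st()
print(rel(*tab_pose(.25,-1),s))
p=r.snapshot('scene');save(p,'s9')
```

```text
t 15.95 pos [ 0.5997 -0.0603  0.419 ] F [-0.29 -0.51 -0.46] Ftool [ 0.56 -0.16  0.46] M [0.08 0.04 0.06] open 1.002 q [ 0.52  0.64 -1.    1.32  0.53  1.46  1.91]
(array([ 220.7, -176.4,  109. ]), array([-13.68, -33.19, -43.91]))
```

View pics/s9.png

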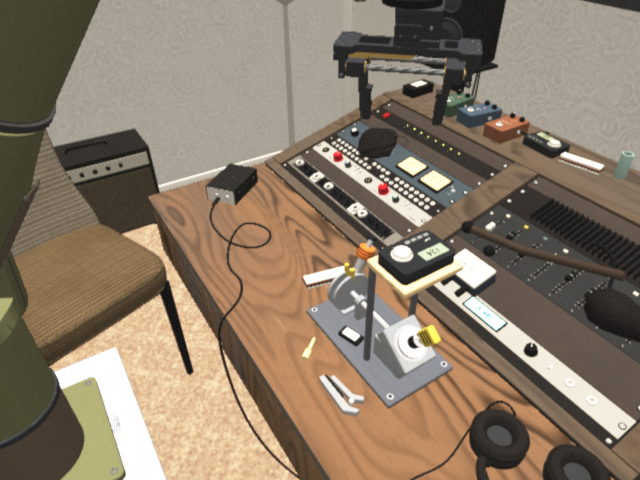

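The gripper is well clear above the ledge, but joint 7 rises as I turn this way. I'll use the half-turned grasp instead, which stays well inside its range.

Run:
```python
from h import *
s=r.get_state()
Rd=np.array([[-1,0,0],[0,1,0],[0,0,-1.]])
Ra=Rd@R.from_rotvec([0,0,35],degrees=True).as_matrix()
pB=[.58,-.20,.42]
print(rel(np.array(pB),Ra,s))
sA=dict(tool_pos=pB,eef_rot=R.from_matrix(Ra).as_quat())
print(rel(*tab_pose(.25,1),sA))
```

```text
(array([113.1, -85. ,  -1.7]), array([ 5.000e-02, -2.400e-01,  8.003e+01]))
(array([ -71. , -122.5,  110. ]), array([-16.69,  32.27,  52.95]))
```

>>> carry_out(commands=[[0.004, -0.003, 0, 0, 0, 2], [0.014, -0.01, 0, 0, 0, 8], [0.024, -0.018, 0, 0, 0, 16], [0.035, -0.026, 0, 0, 0, 24], [0.046, -0.034, 0, 0, 0, 32], [0.057, -0.043, 0, 0, 0, 40], [0.069, -0.052, 0, 0, 0, 48], [0.08, -0.06, 0, 0, 0, 56], [0.091, -0.068, 0, 0, 0, 64], [0.102, -0.077, 0, 0, 0, 72], [0.11, -0.083, 0, 0, 0, 78], [0.113, -0.085, 0, 0, 0, 80]])

```text
clock: 17.2
tool_pos: [0.5806, -0.201, 0.4181]
eef_rot: [0.302, 0.953, -0.0, -0.002]
contact_force: [0.5, 0.6, 0.1]
opening: 1.0
```

Run:
```python
from h import *
s=st()
print(rel(*tab_pose(.25,1),s))
```

```text
t 17.2 pos [ 0.5806 -0.201   0.4181] F [0.51 0.58 0.12] Ftool [-0.08  0.77 -0.12] M [-0.05  0.01  0.02] open 1.0 q [ 0.59  0.58 -0.64  1.29  0.34  1.38  0.92]
(array([ -70.8, -121.5,  108.1]), array([-16.8 ,  32.15,  52.69]))
```

>>> carry_out(commands=[[-0.003, -0.005, 0.001, -0.5, 1, 1.5], [-0.012, -0.02, 0.008, -2.5, 5, 8], [-0.02, -0.034, 0.02, -4.5, 8.5, 14], [-0.027, -0.047, 0.034, -6.4, 12, 20], [-0.035, -0.06, 0.05, -8.3, 16, 26], [-0.044, -0.075, 0.066, -10.2, 19.5, 32], [-0.053, -0.09, 0.08, -12.2, 23.5, 38.5], [-0.061, -0.105, 0.093, -14.3, 27.5, 45], [-0.068, -0.116, 0.104, -16, 31, 50.5], [-0.071, -0.1215, 0.108, -16.8, 32.2, 52.7], [-0.071, -0.1215, 0.108, -16.8, 32.2, 52.7], [-0.071, -0.1215, 0.108, -16.8, 32.2, 52.7]])

```text
clock: 18.4
tool_pos: [0.5701, -0.3385, 0.3122]
eef_rot: [0.669, 0.679, 0.213, -0.213]
contact_force: [0.1, 0.5, 0.7]
opening: 0.999
```

Run:
```python
from h import *
s=st()
print(rel(*tab_pose(.25,1),s)); print(rel(*tab_pose(.07,1),s))
p=r.snapshot('scene');save(p,'s10')
```

```text
t 18.4 pos [ 0.5701 -0.3385  0.3122] F [0.07 0.48 0.67] Ftool [ 0.78  0.08 -0.27] M [-0.55  0.04 -0.01] open 0.999 q [ 0.87  0.95 -0.52  0.96 -0.12  1.61  0.51]
(array([-3.3, -2.2,  0.3]), array([-0.07, -0.1 ,  0.52]))
(array([ -3.7,  -2. , 180.3]), array([-0.07, -0.1 ,  0.52]))
```

View pics/s10.png

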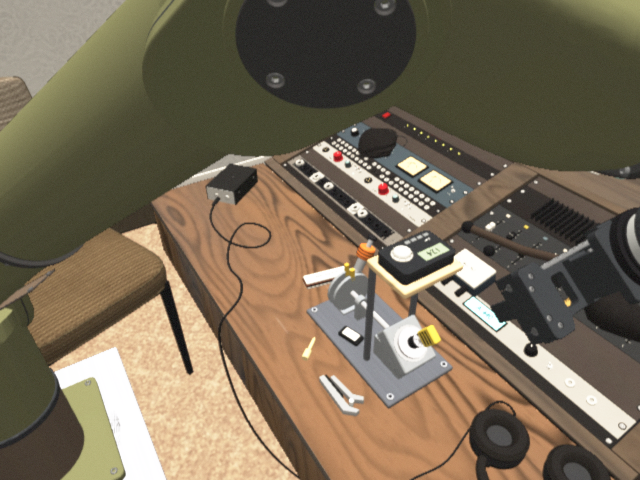

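The gripper (530,300) is lined up on the pull axis and clear of the ledge; tab at (429,335). Coming in along the axis.

>>> carry_out(commands=[[-0.0005, 0, 0.008, 0, 0, 0], [-0.001, -0.0005, 0.03, 0, 0, 0.2], [-0.002, -0.001, 0.06, 0, 0, 0.4], [-0.003, -0.0015, 0.09, 0, 0, 0.5], [-0.0035, -0.002, 0.12, 0, 0, 0.5], [-0.0037, -0.002, 0.15, 0, 0, 0.5], [-0.0037, -0.002, 0.17, 0, 0, 0.5], [-0.0037, -0.002, 0.18, 0, 0, 0.5], [-0.0037, -0.002, 0.18, 0, 0, 0.5], [-0.0037, -0.002, 0.18, 0, 0, 0.5], [-0.0037, -0.002, 0.18, 0, 0, 0.5]])

```text
clock: 19.55
tool_pos: [0.5673, -0.2407, 0.1628]
eef_rot: [0.674, 0.675, 0.212, -0.213]
contact_force: [-0.3, 0.0, 0.4]
opening: 1.001
```

Run:
```python
from h import *
s=st()
print(rel(*tab_pose(.07,1),s)); print(rel(*tab_pose(.003,1),s))
p=r.snapshot('scene');cv2.imwrite('pics/s11.png',cv2.resize(p['img'][230:410,360:560],None,fx=3.5,fy=3.5))
print([(np.round(d['xyz'],4),d['p']) for d in r.spot_point(p,'tab_grip')],M2W([(0,-80-.5736*62,70+.8192*62)],*POSE))
```

```text
t 19.55 pos [ 0.5673 -0.2407  0.1628] F [-0.31  0.01  0.42] Ftool [ 0.25 -0.32 -0.34] M [-0.56  0.07 -0.02] open 1.001 q [ 0.83  1.   -0.53  1.36 -0.11  1.14  0.52]
(array([2.2, 0.1, 1.8]), array([ 0.06,  0.03, -0.2 ]))
(array([ 2.3,  0.1, 68.8]), array([ 0.06,  0.03, -0.2 ]))
[] [[ 0.56727781 -0.20856176  0.1207904 ]]
```

View pics/s11.png

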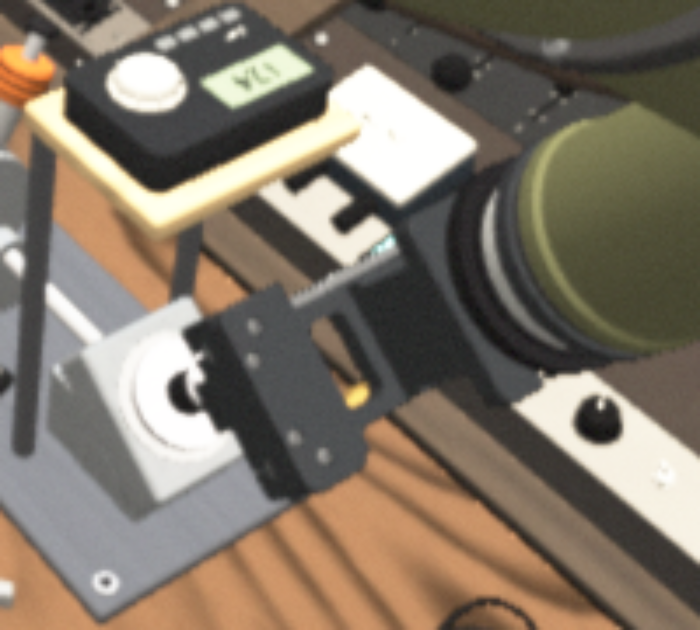

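>>> carry_out(commands=[[0.0005, 0, 0.005, 0, 0, 0], [0.0012, 0, 0.015, 0, 0, 0], [0.002, 0, 0.028, 0, 0, -0.2], [0.0023, 0, 0.042, 0, 0, -0.2], [0.0023, 0, 0.054, 0, 0, -0.2], [0.0023, 0, 0.063, 0, 0, -0.2], [0.0023, 0, 0.068, 0, 0, -0.2], [0.0023, 0, 0.068, 0, 0, -0.2], [0.0023, 0, 0.068, 0, 0, -0.2], [0.0023, 0, 0.068, 0, 0, -0.2], [0.0023, 0, 0.068, 0, 0, -0.2]])

```text
clock: 20.75
tool_pos: [0.5665, -0.1992, 0.1077]
eef_rot: [0.673, 0.676, 0.212, -0.214]
contact_force: [-0.1, 0.0, -0.2]
opening: 1.001
```

Run:
```python
from h import *
s=st()
print(rel(*tab_pose(.003,1),s))
p=r.snapshot('scene');cv2.imwrite('pics/s12.png',cv2.resize(p['img'][260:390,360:520],None,fx=4.5,fy=4.5))
p=r.snapshot('top');cv2.imwrite('pics/t12.png',cv2.resize(p['img'][150:310,350:550],None,fx=3.5,fy=3.5))
```

```text
t 20.75 pos [ 0.5665 -0.1992  0.1077] F [-0.07  0.02 -0.22] Ftool [-0.1  -0.07  0.19] M [-0.66  0.03  0.04] open 1.001 q [ 0.79  1.05 -0.53  1.47 -0.11  0.98  0.52]
(array([-0.2,  0.7, -0.1]), array([-0.02, -0.03, -0.02]))
```

View pics/s12.png

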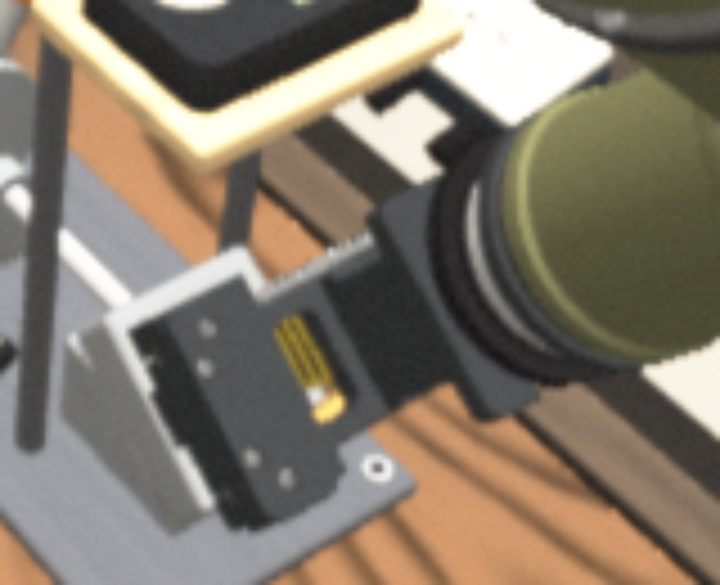

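View pics/t12.png

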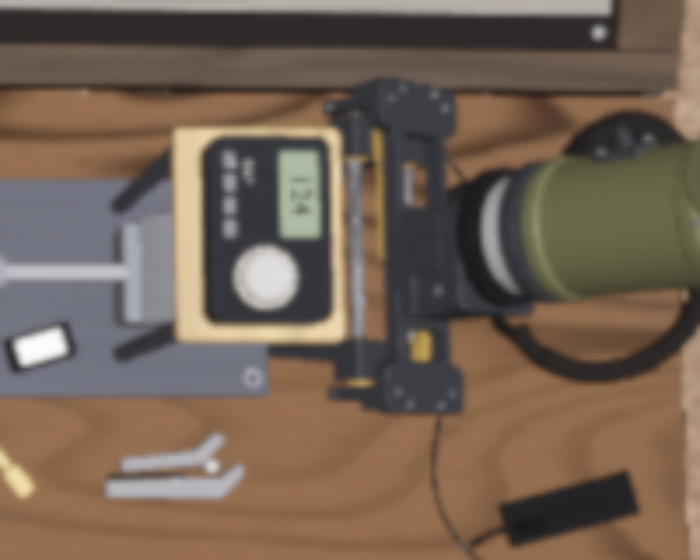

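The fingers straddle the tab and the ledge is clear on both views. Closing on the tab.

>>> carry_out(commands=[[0, 0.0005, 0, 0, 0, 0], [0, 0.0005, 0, 0, 0, 0], [0, 0.0005, 0, 0, 0, 0], [0, 0.0005, 0, 0, 0, 0], [0, 0.0005, 0, 0, 0, 0], [0, 0.0005, 0, 0, 0, 0], [0, 0.0005, 0, 0, 0, 0], [0, 0.0005, 0, 0, 0, 0], [0, 0.0005, 0, 0, 0, 0], [0, 0.0005, 0, 0, 0, 0]], fingers=255, grip_force=45)

```text
clock: 21.85
tool_pos: [0.5679, -0.1987, 0.1076]
eef_rot: [0.673, 0.676, 0.213, -0.213]
contact_force: [1.9, -0.2, -0.7]
opening: 0.157
```

Run:
```python
from h import *
s=st()
print(rel(*tab_pose(.003,1),s))
```

```text
t 21.85 pos [ 0.5679 -0.1987  0.1076] F [ 1.93 -0.21 -0.69] Ftool [-0.58  1.93  0.44] M [-0.69 -0.3  -0.21] open 0.157 q [ 0.79  1.05 -0.53  1.46 -0.11  0.98  0.52]
(array([-0.5, -0.6, -0.5]), array([ 0.05, -0.04,  0.01]))
```

Gripped at 13.8 mm, which matches the tab. Small test pull of 4 mm first, to be sure the lock holds.

>>> carry_out(commands=[[0, 0, -0.0005, 0, 0, 0], [0, 0, -0.001, 0, 0, 0], [0, 0, -0.002, 0, 0, 0], [0, 0, -0.003, 0, 0, 0], [0, 0, -0.004, 0, 0, 0], [0, 0, -0.004, 0, 0, 0], [0, 0, -0.004, 0, 0, 0], [0, 0, -0.004, 0, 0, 0]])

```text
clock: 22.65
tool_pos: [0.5677, -0.2009, 0.1106]
eef_rot: [0.673, 0.676, 0.213, -0.213]
contact_force: [6.3, 2.2, -4.7]
opening: 0.156
```

Run:
```python
from h import *
s=st();a=tab_pose(0)[1][:,2]
print('disp mm',1000*np.dot(np.array([.5679,-.1987,.1076])-s['tool_pos'],a),'F axis',np.dot(s['contact_force'],a))
```

```text
t 22.65 pos [ 0.5677 -0.2009  0.1106] F [ 6.34  2.2  -4.66] Ftool [-0.91  6.35  5.06] M [-0.86 -0.92 -0.61] open 0.156 q [ 0.79  1.05 -0.53  1.46 -0.11  0.99  0.52]
disp mm 3.738421693554766 F axis 5.060833341761429
```

The lock holds: 5 N at 3.7 mm. There is about 6 N sideways, so I'll ease that by 0.8 mm while pulling further.

>>> carry_out(commands=[[0, 0.0003, -0.001, 0, 0, 0], [0, 0.0006, -0.002, 0, 0, 0], [0, 0.0008, -0.0035, 0, 0, 0], [0, 0.0008, -0.005, 0, 0, 0], [0, 0.0008, -0.0065, 0, 0, 0], [0, 0.0008, -0.008, 0, 0, 0], [0, 0.0008, -0.0095, 0, 0, 0], [0, 0.0008, -0.011, 0, 0, 0], [0, 0.0008, -0.012, 0, 0, 0], [0, 0.0008, -0.012, 0, 0, 0], [0, 0.0008, -0.012, 0, 0, 0]])

```text
clock: 23.75
tool_pos: [0.5678, -0.2068, 0.1193]
eef_rot: [0.672, 0.676, 0.212, -0.214]
contact_force: [6.1, 4.1, -9.4]
opening: 0.155
```

Run:
```python
from h import *
s=st();a=tab_pose(0)[1][:,2]
print('disp mm',1000*np.dot(np.array([.5679,-.1987,.1076])-s['tool_pos'],a),'F axis',np.dot(s['contact_force'],a))
p=r.snapshot('scene');cv2.imwrite('pics/s13.png',cv2.resize(p['img'][280:380,370:490],None,fx=6,fy=6,interpolation=cv2.INTER_CUBIC))
```

```text
t 23.75 pos [ 0.5678 -0.2068  0.1193] F [ 6.11  4.08 -9.4 ] Ftool [-2.09  6.14 10.01] M [-1.14 -1.   -0.75] open 0.155 q [ 0.8   1.04 -0.53  1.44 -0.11  1.01  0.52]
disp mm 14.245220023228175 F axis 10.020968676477015
```

View pics/s13.png

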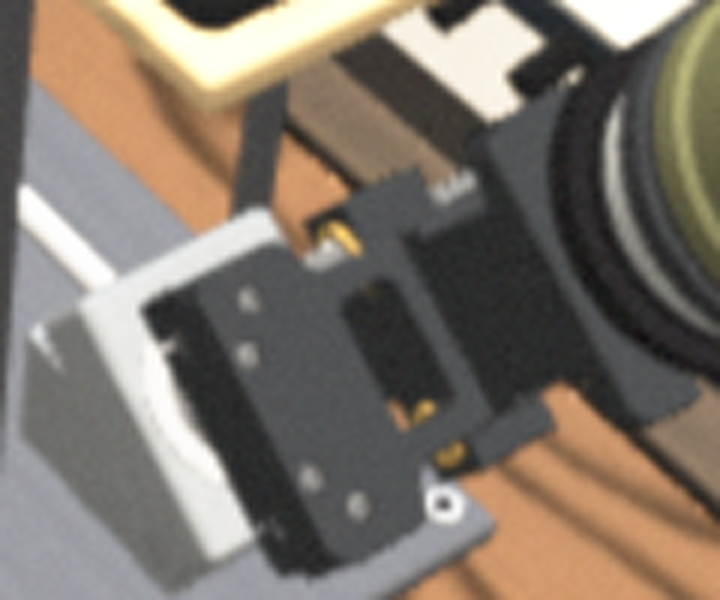

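About 12.5 mm by displacement and 10 N by force, so just at the green. Pulling 3.5 mm more, to the middle of the green, and holding.

>>> carry_out(commands=[[0, 0.0003, -0.001, 0, 0, 0], [0, 0.0006, -0.002, 0, 0, 0], [0, 0.0006, -0.003, 0, 0, 0], [0, 0.0006, -0.0035, 0, 0, 0], [0, 0.0006, -0.0035, 0, 0, 0], [0, 0.0006, -0.0035, 0, 0, 0], [0, 0.0006, -0.0035, 0, 0, 0]])

```text
clock: 24.5
tool_pos: [0.5678, -0.2085, 0.1218]
eef_rot: [0.672, 0.676, 0.212, -0.215]
contact_force: [6.1, 4.5, -10.9]
opening: 0.155
```

Run:
```python
from h import *
s=st();a=tab_pose(0)[1][:,2]
print('disp mm',1000*np.dot(np.array([.5679,-.1987,.1076])-s['tool_pos'],a),'F axis',np.dot(s['contact_force'],a))
p=r.snapshot('scene');cv2.imwrite('pics/s14.png',cv2.resize(p['img'][280:380,370:490],None,fx=6,fy=6,interpolation=cv2.INTER_CUBIC))
for l in ['tab_grip','deck_face']: print(l,[(np.round(d['xyz'],4),d['p']) for d in r.spot_point(p,l)])
p=r.snapshot('top');cv2.imwrite('pics/t14.png',cv2.resize(p['img'][190:270,400:500],None,fx=6,fy=6,interpolation=cv2.INTER_CUBIC))
s=st()
```

```text
t 24.5 pos [ 0.5678 -0.2085  0.1218] F [  6.15   4.51 -10.94] Ftool [-2.63  6.21 11.51] M [-1.15 -0.99 -0.67] open 0.155 q [ 0.8   1.04 -0.53  1.44 -0.11  1.02  0.52]
disp mm 17.23091418374117 F axis 11.536164058278342
tab_grip []
deck_face [(array([ 0.5652, -0.1717,  0.0711]), 0.95)]
t 24.7 pos [ 0.5678 -0.2085  0.1217] F [  5.27   4.8  -11.46] Ftool [-2.7   5.34 12.1 ] M [-1.17 -1.   -0.69] open 0.153 q [ 0.8   1.04 -0.53  1.44 -0.11  1.02  0.52]
```

View pics/s14.png

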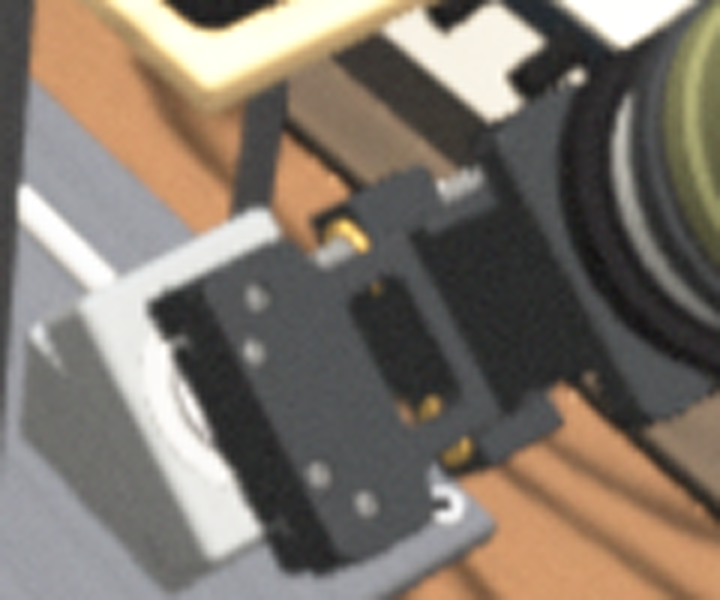

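View pics/t14.png

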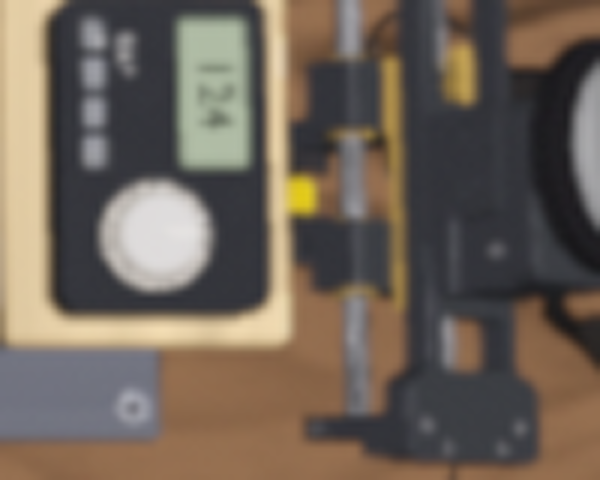

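The rod is hidden by the fingers in both views, so I rely on two measurements. Displacement is 17.2 mm less 1.5 mm play, so about 15.7 mm; force is 11.5–12.1 N, so about 14.7 mm. Both are well inside green. Holding.

>>> carry_out(commands=[[0, 0, 0, 0, 0, 0], [0, 0, 0, 0, 0, 0], [0, 0, 0, 0, 0, 0], [0, 0, 0, 0, 0, 0], [0, 0, 0, 0, 0, 0], [0, 0, 0, 0, 0, 0], [0, 0, 0, 0, 0, 0], [0, 0, 0, 0, 0, 0], [0, 0, 0, 0, 0, 0], [0, 0, 0, 0, 0, 0], [0, 0, 0, 0, 0, 0], [0, 0, 0, 0, 0, 0]])

```text
clock: 25.9
tool_pos: [0.5678, -0.2085, 0.1217]
eef_rot: [0.672, 0.676, 0.212, -0.215]
contact_force: [5.3, 5.5, -11.7]
opening: 0.158
```

Run:
```python
from h import *
s=st();a=tab_pose(0)[1][:,2]
print('disp mm',1000*np.dot(np.array([.5679,-.1987,.1076])-s['tool_pos'],a),'F axis',np.dot(s['contact_force'],a))
```

```text
t 25.9 pos [ 0.5678 -0.2085  0.1217] F [  5.31   5.46 -11.68] Ftool [-2.28  5.38 12.66] M [-1.22 -0.97 -0.67] open 0.158 q [ 0.8   1.04 -0.53  1.44 -0.11  1.02  0.52]
disp mm 17.213235779858554 F axis 12.687304748262964
```

>>> carry_out(commands=[[0, 0, 0, 0, 0, 0], [0, 0, 0.0005, 0, 0, 0], [0, -0.0002, 0.0015, 0, 0, 0], [0, -0.0004, 0.003, 0, 0, 0], [0, -0.0006, 0.0045, 0, 0, 0], [0, -0.0008, 0.006, 0, 0, 0], [0, -0.001, 0.0075, 0, 0, 0], [0, -0.001, 0.009, 0, 0, 0], [0, -0.001, 0.0105, 0, 0, 0], [0, -0.001, 0.012, 0, 0, 0], [0, -0.001, 0.0135, 0, 0, 0], [0, -0.001, 0.014, 0, 0, 0]])

```text
clock: 27.1
tool_pos: [0.5678, -0.2014, 0.1115]
eef_rot: [0.672, 0.676, 0.212, -0.214]
contact_force: [4.4, 1.3, -4.8]
opening: 0.159
```

>>> carry_out(commands=[[0, 0, 0.0005, 0, 0, 0], [0, 0, 0.001, 0, 0, 0], [0, 0, 0.002, 0, 0, 0], [0, 0, 0.003, 0, 0, 0], [0, 0, 0.004, 0, 0, 0], [0, 0, 0.005, 0, 0, 0], [0, 0, 0.0055, 0, 0, 0], [0, 0, 0.0055, 0, 0, 0], [0, 0, 0.0055, 0, 0, 0], [0, 0, 0.0055, 0, 0, 0]])

```text
clock: 28.1
tool_pos: [0.5678, -0.1988, 0.1077]
eef_rot: [0.673, 0.676, 0.212, -0.213]
contact_force: [5.5, -0.4, -1.0]
opening: 0.155
```

Run:
```python
from h import *
s=st();a=tab_pose(0)[1][:,2]
print('disp mm',1000*np.dot(np.array([.5679,-.1987,.1076])-s['tool_pos'],a),'F axis',np.dot(s['contact_force'],a))
```

```text
t 28.1 pos [ 0.5678 -0.1988  0.1077] F [ 5.51 -0.38 -1.02] Ftool [-0.92  5.5   0.6 ] M [-0.7  -0.86 -0.58] open 0.155 q [ 0.79  1.05 -0.53  1.46 -0.11  0.98  0.52]
disp mm 0.16983181571593944 F axis 0.5964129833572007
```

Back to 0.2 mm with about 0 N. A light push in of 1 mm to be sure the tab and stud are seated.

>>> carry_out(commands=[[0, 0, 0.0005, 0, 0, 0], [0, 0, 0.001, 0, 0, 0], [0, 0, 0.001, 0, 0, 0], [0, 0, 0.001, 0, 0, 0]])

```text
clock: 28.5
tool_pos: [0.5678, -0.1987, 0.1073]
eef_rot: [0.673, 0.676, 0.212, -0.213]
contact_force: [4.5, -2.5, 5.2]
opening: 0.155
```

Run:
```python
from h import *
s=st();a=tab_pose(0)[1][:,2]
print('disp mm',1000*np.dot(np.array([.5679,-.1987,.1076])-s['tool_pos'],a),'F axis',np.dot(s['contact_force'],a))
```

```text
t 28.5 pos [ 0.5678 -0.1987  0.1073] F [ 4.54 -2.53  5.21] Ftool [ 0.9   4.53 -5.73] M [-0.37 -0.78 -0.46] open 0.155 q [ 0.79  1.05 -0.53  1.46 -0.11  0.98  0.52]
disp mm -0.22807196812963818 F axis -5.731733046901492
```

Seated: it resists with 5.7 N at the stop. Letting go and backing out along the axis.

>>> carry_out(commands=[[0, 0, -0.0006, 0, 0, 0], [0, 0, -0.0006, 0, 0, 0], [0, 0, -0.0006, 0, 0, 0], [0, 0, -0.0006, 0, 0, 0], [0, 0, -0.0006, 0, 0, 0], [0, 0, -0.0006, 0, 0, 0]], fingers=0)

```text
clock: 29.1
tool_pos: [0.5669, -0.1983, 0.1069]
eef_rot: [0.672, 0.676, 0.212, -0.214]
contact_force: [-0.8, 0.3, -0.1]
opening: 0.676
```

>>> carry_out(commands=[[0, 0, 0, 0, 0, 0], [0, 0, -0.005, 0, 0, 0], [0, 0, -0.015, 0, 0, 0], [0, 0, -0.03, 0, 0, 0], [0, 0, -0.05, 0, 0, 0], [0, 0, -0.075, 0, 0, 0], [0, 0, -0.1, 0, 0, 0], [0, 0, -0.125, 0, 0, 0], [0, 0, -0.15, 0, 0, 0], [0, 0, -0.17, 0, 0, 0], [0, 0, -0.18, 0, 0, 0], [0, 0, -0.18, 0, 0, 0]])

```text
clock: 30.3
tool_pos: [0.5684, -0.3032, 0.2556]
eef_rot: [0.673, 0.676, 0.212, -0.212]
contact_force: [0.2, 0.3, 0.6]
opening: 0.999
```

Run:
```python
from h import *
s=st()
p=r.snapshot('scene');cv2.imwrite('pics/s15.png',cv2.resize(p['img'][210:430,270:510],None,fx=3,fy=3,interpolation=cv2.INTER_CUBIC)[:600])
piv=M2W([(0,100,52)],*POSE)[0]
for d in r.spot_point(p,'collar_grip')[:1]:
    v=np.array(d['xyz'])-piv; print(d['p'], 'rad',np.hypot(v[0],v[2]),'q',.45+np.arctan2(v[0],v[2]))
for l in ['tab_grip','capo_mid','gold_adapter_mid','harmonica_mid','tuner_clip_mid']: print(l,[(np.round(d['xyz'],4),round(d['p'],2)) for d in r.spot_point(p,l)[:1]])
```

```text
t 30.3 pos [ 0.5684 -0.3032  0.2556] F [0.17 0.25 0.62] Ftool [ 0.56  0.17 -0.36] M [-0.58  0.05  0.  ] open 0.999 q [ 0.86  0.95 -0.52  1.14 -0.12  1.42  0.52]
0.85 rad 0.08570373305512145 q 0.8541257153638501
tab_grip [(array([ 0.5671, -0.2074,  0.1227]), 0.63)]
capo_mid [(array([ 0.4409, -0.1547,  0.0098]), 0.71)]
gold_adapter_mid [(array([ 0.4521, -0.0427,  0.0059]), 0.56)]
harmonica_mid [(array([0.5758, 0.0989, 0.0054]), 0.62)]
tuner_clip_mid [(array([ 0.5236, -0.0663,  0.0188]), 0.73)]
```

View pics/s15.png

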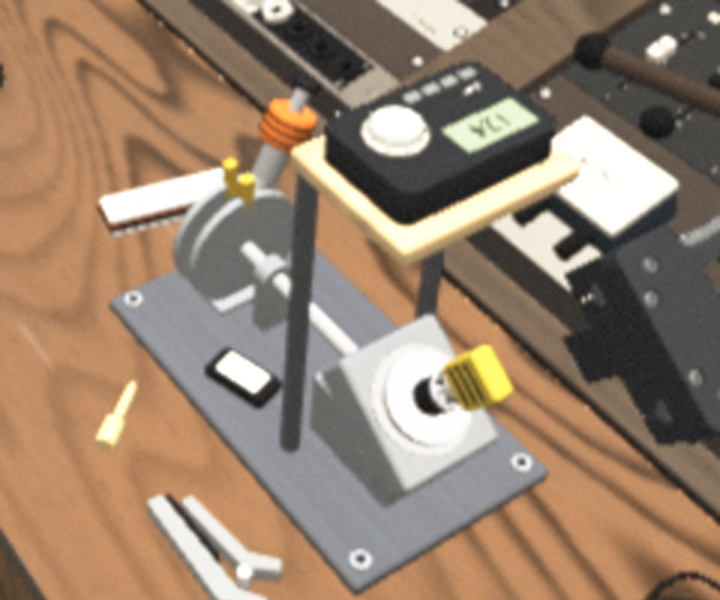

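Run:
```python
from h import *
p=r.snapshot('scene');save(p,'s16')
a=cv2.imread('pics/scene0.png').astype(float);b=cv2.imread('pics/s9.png').astype(float);c=p['img'].astype(float)
def d(n,u,v,box):
    x0,y0,x1,y1=box
    A=cv2.cvtColor(u[y0:y1,x0:x1].astype(np.uint8),6).astype(np.float64);B=cv2.cvtColor(v[y0:y1,x0:x1].astype(np.uint8),6).astype(np.float64)
    print(n,'shift px',np.round(cv2.phaseCorrelate(A,B,cv2.createHanningWindow(A.shape[::-1],cv2.CV_64F)),2),'mean diff',abs(A-B).mean().round(2))
d('tab now vs start',a,c,(405,318,447,355))
d('lever now vs s9',b,c,(350,232,382,268))
for n,bx in dict(capo=(312,368,370,420),adapt=(296,332,322,364),harm=(298,264,334,290),tuner=(332,320,368,348)).items(): d(n,a,c,bx)
```

```text
Traceback (most recent call last):
ValueError: setting an array element with a sequence. The requested array has an inhomogeneous shape after 1 dimensions. The detected shape was (2,) + inhomogeneous part.
```

Run:
```python
from h import *
a=cv2.imread('pics/scene0.png');b=cv2.imread('pics/s9.png');c=cv2.imread('pics/s16.png')
def d(n,u,v,box):
    x0,y0,x1,y1=box
    A=cv2.cvtColor(u[y0:y1,x0:x1],6).astype(np.float64);B=cv2.cvtColor(v[y0:y1,x0:x1],6).astype(np.float64)
    s,k=cv2.phaseCorrelate(A,B,cv2.createHanningWindow(A.shape[::-1],cv2.CV_64F))
    print(n,'shift px',np.round(s,2),round(k,2),'mean diff',abs(A-B).mean().round(2))
d('tab now vs start',a,c,(405,318,447,355))
d('lever now vs s9',b,c,(350,232,382,268))
for n,bx in dict(capo=(312,368,370,420),adapt=(296,332,322,364),harm=(298,264,334,290),tuner=(332,320,368,348)).items(): d(n,a,c,bx)
```

```text
tab now vs start shift px [0.39 0.09] 1.03 mean diff 3.14
lever now vs s9 shift px [ 0.04 -0.08] 0.96 mean diff 0.72
capo shift px [0.01 0.04] 1.0 mean diff 1.75
adapt shift px [0.55 0.08] 0.96 mean diff 1.68
harm shift px [0.14 0.43] 0.93 mean diff 5.1
tuner shift px [-0.05 -0.09] 0.99 mean diff 1.75
```

Run:
```python
from h import *
I={k:cv2.imread(f'pics/{k}.png') for k in ['scene0','s1','s2','s9','s10','s16']}
def d(n,u,v,box):
    x0,y0,x1,y1=box
    A=cv2.cvtColor(I[u][y0:y1,x0:x1],6).astype(np.float64);B=cv2.cvtColor(I[v][y0:y1,x0:x1],6).astype(np.float64)
    s,k=cv2.phaseCorrelate(A,B,cv2.createHanningWindow(A.shape[::-1],cv2.CV_64F))
    print(n,u,v,np.round(s,2),round(k,2),abs(A-B).mean().round(2))
for u,v in [('scene0','s2'),('scene0','s9'),('s1','s10'),('s9','s16'),('s10','s16')]:
    d('tab',u,v,(405,318,447,355)); d('adapt',u,v,(296,332,322,364))
o=[cv2.resize(I[k][310:360,395:455],None,fx=6,fy=6,interpolation=cv2.INTER_CUBIC) for k in ('s9','s16')]
cv2.imwrite('pics/cmp.png',np.hstack(o))
```

```text
tab scene0 s2 [ 0.54 -0.03] 1.02 1.19
adapt scene0 s2 [0.51 0.03] 1.0 1.43
tab scene0 s9 [ 0.49 -0.03] 1.02 1.17
adapt scene0 s9 [0.42 0.  ] 0.98 1.41
tab s1 s10 [0.56 0.02] 1.01 1.19
adapt s1 s10 [0.45 0.03] 0.98 1.46
tab s9 s16 [0.3  0.07] 1.03 3.15
adapt s9 s16 [0.67 0.04] 0.95 1.82
tab s10 s16 [0.31 0.07] 1.04 3.09
adapt s10 s16 [ 0.56 -0.02] 0.93 1.59
```

View pics/cmp.png

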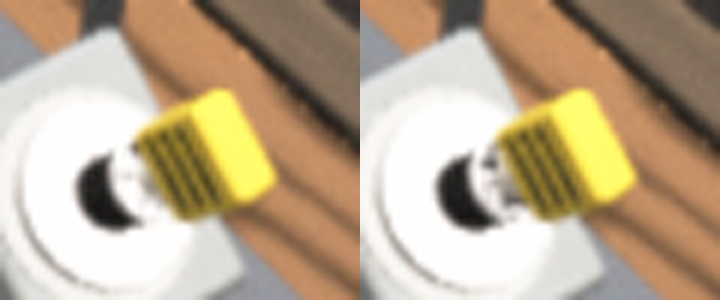

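Run:
```python
from h import *
st();print(r.finish_job())
```

```text
t 30.7 pos [ 0.5677 -0.3013  0.2539] F [-0.22 -0.46 -0.46] Ftool [-0.64 -0.22  0.11] M [-0.6   0.13  0.03] open 1.001 q [ 0.86  0.96 -0.52  1.14 -0.12  1.42  0.52]
the job is handed in; nothing more can be done
None
```

The receiver is locked and the stud passed its pull test. I handed the job in at 30.7 s with the gripper clear of everything.

**What I did**
- **Lock:** I lifted the collar 12 mm, swung the lever to its back stop (about 6 N of resistance there), then lowered the collar and let go.
- **Pull test:** I drew the tab out along its slant, held it about 1.4 s, then eased it back at up to 15 mm/s. A light push met 5.7 N at the inner stop, so I let go there and backed out.

**Last checks**
- **Lever and collar:** The collar reads 85.7 mm from the pivot, so it is down. The camera put the lever at 0.85–0.88 rad, just short of the 0.90 stop but within its error. The force at the stop and the unchanged pictures afterwards support it being fully over.
- **Green on the rod, not seen directly:** The fingers hid the rod in both views, so I judged it from measurements. The travel gave about 15.7 mm once the stud's 1.5 mm of play is taken off. The force gave about 14–16 mm. Both lie inside the 12–20 mm green band.
- **Tab:** It is back at its starting position in the image, within a fraction of a pixel. The barrel's silver rim shows some darker specks than before, which I took for reflections of the gripper.
- **Sideways force:** About 6 N pressed on the tab sideways while I held it; small corrections did not remove it.
- **Loose things:** The capo, adapter, harmonica and tuner are where they were, within measuring error.

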